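# Key in, guard held at 45 degrees

## Task

To let the connector in the test nest be inspected, take the flat setting key out of its parking stand and slide its blade fully home, upright, into the slot of the interlock socket on the nest. Only then raise the nest's sprung guard by its bar handle to 45 degrees and keep holding it there: it springs shut if let go, so the program finishes while the gripper still holds the guard open and steady at 45 degrees, with the key still home. Leave the other things on the bench (black box, bottles, spool, tape) where they stand.

Things in the scene. Friction and masses are not known exactly. Their poses are not given: they have to be found in the camera images.
- key_grip (a point): Centre of the black grip (10 x 32 x 36 mm, x y z) of the loose setting key, 60 to 115 g. z points up, x is the thin direction, y the wide one. Below the grip a shoulder 18 x 42 x 6 mm, its underside 24 mm below this point; then the flat steel blade, 5 x 30 mm, its tip 60 mm below this point (last 10 mm stepped to 3.5 x 24). Starts upright in the stand, shoulder on the stand's top.
- stand: Parking stand, fixed to the bench: wooden block 44 x 56 mm (x, y) on a dark steel foot 70 x 80 mm, top 46 mm above the bench, with a vertical slot 9 x 37 mm (x, y). Origin on the bench under the slot's centre; the slot's long side is its y axis.
- socket_mouth (a point): Centre of the slot's mouth on top of the interlock socket, a grey block 50 x 58 mm (x, y) on the nest's base plate, right of the guard; its top is 52 mm above the bench. Slot 9 x 37 mm (x, y), rim chamfered, 40 mm straight down. Axes as the nest: z up, y along the slot's long side. With the key home its shoulder lies on the block's top.
- guard_hinge (a point): Middle of the guard's hinge line at the back of the nest, 56 mm above the bench. Axes as the nest: z up, y along the hinge line, -x level from the hinge towards the bar of the shut guard. The nest (aluminium plate 150 x 222 x 12 mm) is fixed to the bench.
- guard_bar (a point): Centre of the guard's handle, a level round steel bar, 10 mm diameter, along the nest's y, 140 mm from the hinge line and level with it when shut (56 mm above the bench). 74 mm free between its two side arms, which lie in the plane of the guard's top; gap of 31 mm between bar and guard's front, 39 mm clear below down to the base plate. Axes turn with the guard.
- guard (a joint): Guard angle in rad: 0 shut, grows as it opens (bar goes up and away from the robot); 0.785 is 45 degrees; stop at 1.4. The guard is a light aluminium cover 102 x 122 mm, 38 mm high, with a clear window, 0.2 kg; a spring and its weight always press it shut, 2 to 3 N at the bar.
- counter: Bystander: black box-shaped counter 75 x 100 x 64 mm. Origin: centre of underside.
- oil_bottle: Bystander: yellow bottle with a red spout, 49 mm diameter, 150 mm high. Origin: centre of underside.
- solder_spool: Bystander: small spool, 54 mm diameter, 37 mm high. Origin: centre of underside.
- tape_black: Bystander: black tape roll lying flat, 68 mm diameter, 19 mm high. Origin: centre of underside.
- solvent_bottle: Bystander: white bottle with pump lid, 65 mm diameter, 130 mm high. Origin: centre of underside.

How it is judged:
On the way:
1. the key is fully home and upright in the interlock socket, the guard still shut (z of key_grip in the frame of socket_mouth between 0.015 and 0.027 m and horizontal distance between key_grip and socket_mouth below 0.006 m and angle between the z axis of key_grip and the z axis of socket_mouth, either way round below 0.1 rad and angle between the x axis of key_grip and the x axis of socket_mouth, either way round below 0.17 rad and value of joint guard below 0.1 rad), for 0.2 s.
At the end, for the whole second after the job is handed in: The gripper holds the guard (contact over 0.5 N) at 45 degrees within 6 degrees, steady, not touching the key; the key is home in the socket: shoulder within 3 mm of the block's top, within 6 mm of the slot's centre, upright within 0.1 rad and square to the slot within 0.17 rad (z of key_grip in the frame of socket_mouth between 0.015 and 0.027 m and horizontal distance between key_grip and socket_mouth below 0.006 m and angle between the z axis of key_grip and the z axis of socket_mouth, either way round below 0.1 rad and angle between the x axis of key_grip and the x axis of socket_mouth, either way round below 0.17 rad and value of joint guard between 0.681 and 0.89 rad and velocity of joint guard between -0.1 and 0.1 rad/s and contact force between the fingers and guard above 0.5 N and contact force between key and guard below 0.1 N); the arm keeps its last pose, push and grip.
It fails at once if the guard is raised while the key is not home in the socket (value of joint guard above 0.2 rad and not (z of key_grip in the frame of socket_mouth between 0.015 and 0.027 m and horizontal distance between key_grip and socket_mouth below 0.006 m and angle between the z axis of key_grip and the z axis of socket_mouth, either way round below 0.1 rad and angle between the x axis of key_grip and the x axis of socket_mouth, either way round below 0.17 rad)).
It fails at once if a bystander is pushed more than 3 cm (distance of any of counter, oil_bottle, solder_spool, tape_black, solvent_bottle from where it was at the start of the episode above 0.03 m).
It also fails if it takes over 58 s, if anything falls off the work surface, if the arm or the gripper's body presses on something with over 40 N, if the wrist force passes 120 N, or if a joint passes its speed limit or range.

## Robot

A 6-joint arm with a two-finger parallel gripper is mounted at the origin on a cart in front of the work surface, level with it; the furniture and walls round the work are solid. World frame = base frame: x ahead of the robot, y to its left, z up, the work surface at z = 0. Lengths are in m, angles in rad, forces in N, time in s.
With the tool pointing down it reaches from about 0.35 to 0.775 m from the base axis. Payload 7.3 kg.
Tool frame: the origin (TCP) lies midway between the tips of the shut fingers; the grasp point (between the pads) lies 19 mm behind it; z points along the fingers, y is the direction in which the jaws open and shut (so a half turn about z gives the same grasp; the last joint's range is limited). The gripper opens to 92 mm and grips with 3 to 60 N. Pads are 19 mm wide; open, the fingers measure 130 mm over their backs; the gripper's body (75 mm by 190 mm) begins 47 mm behind the grasp point.
Start: joints at [1.141, 0.342, 1.524, -0, 1.275, -0.146], TCP at [0.147, 0.504, 0.227] pointing down, gripper open.
Joint ranges: [-2.53, 2.53], [-0.77, 2.02], [0.04, 2.7], [-1, 4.14], [0.28, 2.66], [-3.11, 3.11]. Speed limits (rad/s): [2.57, 2.57, 3.14, 3.14, 3.14, 3.14].

## Interface

Orientations are given as [roll, pitch, yaw] about the fixed x, y, z axes, in that order (R = Rz(yaw) Ry(pitch) Rx(roll)).
In Python, from cell import robot gives the robot as it stands.
- The arm moves only by the shell command python3 -m crank 'ROWS' [FORCE]. ROWS is a JSON object of lists of equal length, an entry for each row: "claw": the opening, from 0 (shut) to 1 (fully open); "delta_pos": the shift along the tool's x, y, z in units of 25 mm (1.0 is 25 mm), a list of three; "roll": the turn about the tool's z in units of 6 degrees (1.0 is 6 degrees). In form: {"claw": [claw, ...], "delta_pos": [[dx, dy, dz], ...], "roll": [roll, ...]}. A call has exactly 8 rows; each row is the pose to reach, as a shift and turn from the pose commanded when the call began, along the tool's axes at that moment; what a row does not reach only later rows make up. A row lasts 1/12 s, in which the tool goes at most 41.7 mm and 7.16 degrees, less where a joint would pass 70% of its speed; a pose out of reach is approached as far as the arm can. A call with a gripper value outside its range is refused whole. The fingers move at their own pace and stop on an object; FORCE is the grip in N (left out, the last holds). Time passes only in rows, so rows that repeat a pose let the fingers close, or fill a call up. It gives the time, the measured TCP pose, the force and the opening at its end, in the units of the state.
- robot.observe(): the state, without advancing time (a new reading comes with each control period).
- robot.read_camera(name): name is "scene" or "top" or "wrist"; returns a dict with "color" (384x512x3 uint8, blue, green, red), "fx", "fy", "cx", "cy" (pixels), "rvec" (rotation vector, rad) and "tvec" (3), from world to camera coordinates, as OpenCV has them; the wrist camera has in their place "hand_eye" (4x4, takes a point from camera to tool coordinates, whose origin is the TCP and whose axes are the flange's). Camera axes: x right, y down, z forward; pixel columns grow to the right and rows downward; lengths in m; the calibration is good to about 2 mm. A picture is of the moment at which its call begins: read the wrist's pose just before it. There is no depth.
- robot.hand_in(): hands the job in, once; it reports no verdict.
The state is a dict: "time": time; "qpos": joint angles; "qvel": joint speeds; "joint_efforts": joint torques, N m; "tool_pos": TCP position; "tool_rot": TCP orientation; "contact_force": force on the tool from outside, world axes, zero at the start; "torque": the same for the moment, N m; "opening": finger opening in m.
Only numpy, scipy, OpenCV 4.12 (cv2) and the standard library are available. Lean on these libraries where they do the work, as an engineer would, in place of code of your own. Each camera call takes 0.05 s, during which the arm holds its last target.

## Working session

There is one attempt and no reset: what is moved stays moved. The work goes in short steps, Python scripts to look and compute and a shell command to move; the robot and the scene stay as the last step left them, time stands still between calls to the robot, and variables do not carry over. Pictures are saved under pics/ and viewed, and the job is handed in when it is done.

```bash
ls; mkdir -p pics; python3 - <<'E'
from cell import robot
import cv2
print(robot.observe())
for n in ["scene","top","wrist"]:
    c=robot.read_camera(n); cv2.imwrite(f"pics/{n}0.png",c["color"]); c.pop("color"); print(n,c)
E
```

```text
pics
{'time': 0.0, 'qpos': array([ 1.14099554e+00,  3.42744389e-01,  1.52503286e+00, -9.17348527e-06,
        1.27542591e+00, -1.46005469e-01]), 'qvel': array([-0.00115371,  0.00030481,  0.00083916, -0.00178577,  0.00020076,
       -0.00043818]), 'joint_efforts': array([ 1.04576040e-03, -4.31242096e+01, -2.44219619e+01,  7.18409009e-02,
        5.60849416e-02, -1.40996613e-04]), 'tool_pos': array([0.14680617, 0.50361496, 0.22602821]), 'tool_rot': array([-3.13999801e+00, -2.25629487e-04,  2.85779983e+00]), 'contact_force': array([-0.18748914,  0.96634915, -0.06048248]), 'torque': array([ 0.04058132, -0.00700489, -0.0089573 ]), 'opening': 0.09195215428507786}
scene {'fx': 421.59440070935455, 'fy': 421.59440070935455, 'cx': 255.13265616988693, 'cy': 192.08465098768443, 'rvec': array([ 2.07629491, -1.28577009,  0.51635029]), 'tvec': array([-0.19901958,  0.4155634 ,  0.87152214])}
top {'fx': 430.85486158244004, 'fy': 430.85486158244004, 'cx': 253.1518145317107, 'cy': 189.30770266351448, 'rvec': array([ 2.29792214, -1.50422361,  0.36115023]), 'tvec': array([-0.17929115,  0.46878013,  1.26573963])}
wrist {'fx': 288.90744668612354, 'fy': 288.90744668612354, 'cx': 258.6611768863707, 'cy': 188.51238637203426, 'hand_eye': array([[-4.34648548e-04, -9.61943902e-01, -2.73246665e-01,
         7.45865857e-02],
       [ 9.99999678e-01, -2.33624110e-04, -7.68225736e-04,
        -1.05747129e-04],
       [ 6.75153054e-04, -2.73246910e-01,  9.61943694e-01,
        -1.57906998e-01],
       [ 0.00000000e+00,  0.00000000e+00,  0.00000000e+00,
         1.00000000e+00]])}
```

View pics/scene0.png

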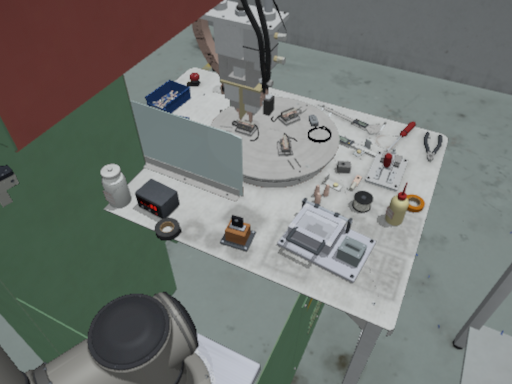

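View pics/top0.png

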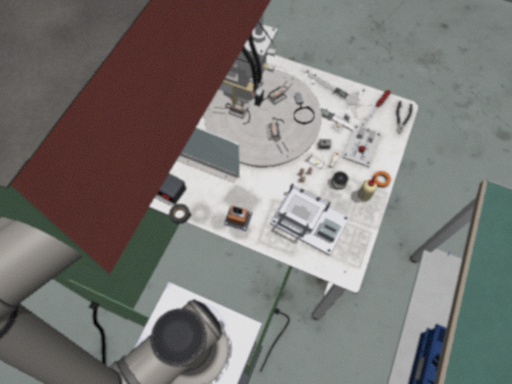

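View pics/wrist0.png

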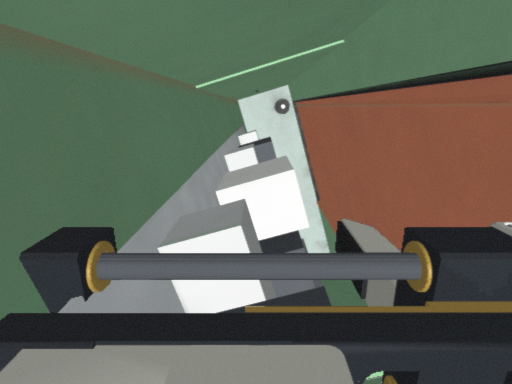

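The scene view shows the stand with the key at about (238,232), the nest at about (325,238), the tape at (167,228) and the counter at (157,198). Next I'll enlarge crops.

```bash
python3 - <<'E'
import cv2
s=cv2.imread("pics/scene0.png"); t=cv2.imread("pics/top0.png")
cv2.imwrite("pics/s_stand.png",cv2.resize(s[200:260,200:280],None,fx=9,fy=9,interpolation=cv2.INTER_CUBIC))
cv2.imwrite("pics/s_nest.png",cv2.resize(s[190:290,265:395],None,fx=6,fy=6,interpolation=cv2.INTER_CUBIC))
cv2.imwrite("pics/t_all.png",cv2.resize(t[170:250,210:360],None,fx=5.3,fy=5.3,interpolation=cv2.INTER_CUBIC))
E
```

```text
(no output)
```

View pics/s_stand.png

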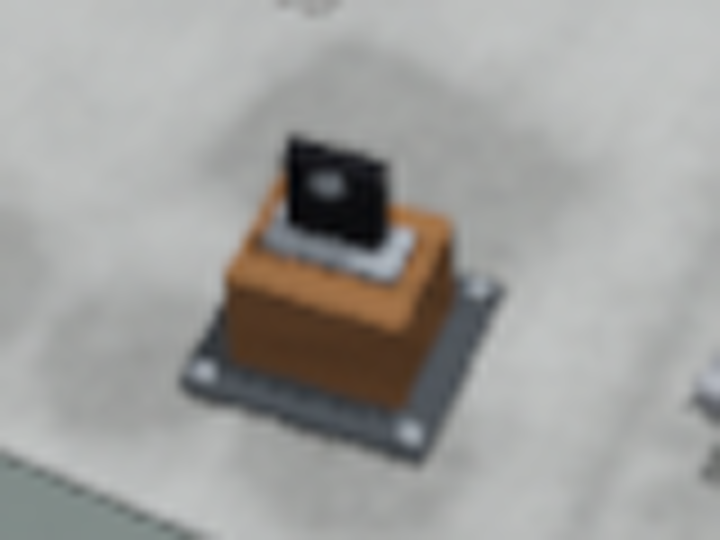

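View pics/s_nest.png

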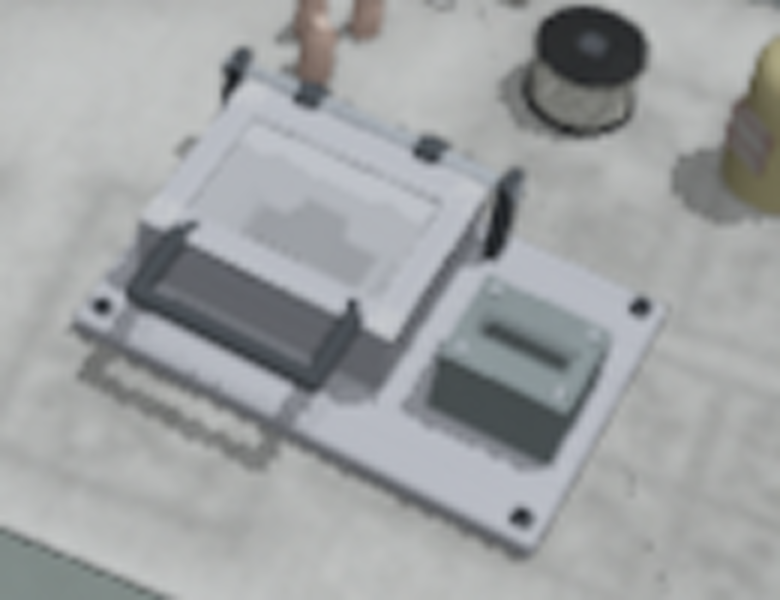

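View pics/t_all.png

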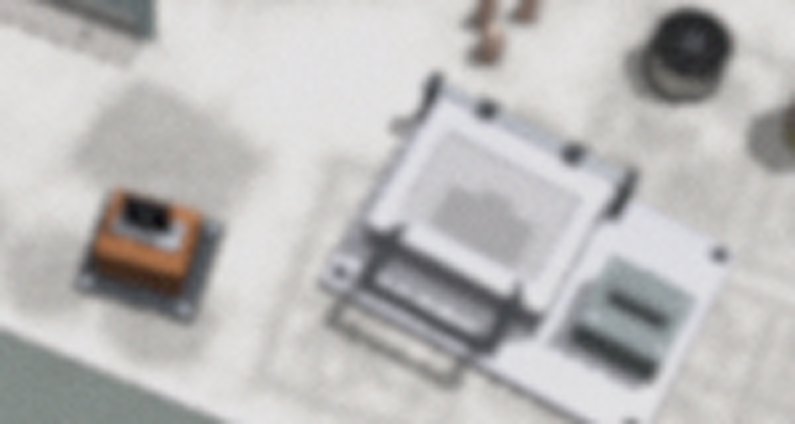

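```bash
cat > h.py <<'E'
import numpy as np, cv2
from scipy.spatial.transform import Rotation as Rn
def ray(c,uv,z,obs=None):
    uv=np.atleast_2d(np.array(uv,float))
    d=np.c_[(uv[:,0]-c["cx"])/c["fx"],(uv[:,1]-c["cy"])/c["fy"],np.ones(len(uv))]
    if "rvec" in c:
        R=cv2.Rodrigues(c["rvec"])[0].T; o=-R@c["tvec"]
    else:
        Rt=Rn.from_euler("xyz",obs["tool_rot"]).as_matrix(); H=c["hand_eye"]
        R=Rt@H[:3,:3]; o=Rt@H[:3,3]+obs["tool_pos"]
    w=d@R.T
    return o+w*((z-o[2])/w[:,2])[:,None]
def uncrop(p,s,off): return (np.atleast_2d(np.array(p,float))+.5)/s-.5+np.array(off)
E
python3 - <<'E'
from h import *
from cell import robot
np.set_printoptions(precision=4,suppress=True)
S=robot.read_camera("scene");T=robot.read_camera("top")
def show(n,C,p,s,off,z):
    w=ray(C,uncrop(p,s,off),z)
    print(n,w[:,:2].tolist() if 0 else w[:,:2].round(4).tolist(),"mean",w[:,:2].mean(0))
    for a,b in zip(w[:-1],w[1:]):
        v=b-a; print("   len %.4f ang %.2f"%(np.linalg.norm(v),np.degrees(np.arctan2(v[1],v[0]))))
show("stand top",S,[(228,275),(408,325),(452,217),(278,182)],9,(200,200),.046)
show("foot",S,[(183,385),(420,462),(503,287)],9,(200,200),.005)
show("grip top",S,[(290,140),(388,162)],9,(200,200),.046+.042)
show("sock top",S,[(437,355),(570,405),(610,330),(490,280)],6,(265,190),.052)
show("slot",S,[(483,325),(570,362)],6,(265,190),.052)
show("bar",S,[(133,290),(315,380)],6,(265,190),.056)
show("plate",S,[(75,322),(530,550),(665,308)],6,(265,190),.012)
show("T slot",T,[(610,293),(668,321)],5.3,(210,170),.052)
show("T bar",T,[(370,285),(492,345)],5.3,(210,170),.056)
show("T standtop",T,[(95,242),(185,262),(205,210),(115,188)],5.3,(210,170),.046)
show("T tape/counter",T,[(0,0)],5.3,(210,170),0)
show("S tape",S,[(167,229)],1,(0,0),.01)
show("S counter top",S,[(137,193),(166,209),(178,195),(150,183)],1,(0,0),.064)
show("S spool, oil",S,[(363,200),(397,222)],1,(0,0),.0)
E
```

```text
stand top [[0.4049, 0.0682], [0.412, 0.0126], [0.4536, 0.0195], [0.4425, 0.0722]] mean [0.4282 0.0431]
   len 0.0561 ang -82.73
   len 0.0422 ang 9.43
   len 0.0539 ang 101.91
foot [[0.39, 0.0777], [0.3965, 0.0014], [0.4659, 0.0087]] mean [0.4175 0.0293]
   len 0.0766 ang -85.08
   len 0.0697 ang 5.99
grip top [[0.4277, 0.0581], [0.4329, 0.029]] mean [0.4303 0.0436]
   len 0.0295 ang -79.83
sock top [[0.4748, -0.2173], [0.475, -0.2746], [0.5198, -0.2786], [0.5228, -0.2248]] mean [ 0.4981 -0.2488]
   len 0.0573 ang -89.74
   len 0.0449 ang -5.05
   len 0.0538 ang 86.81
slot [[0.4984, -0.2296], [0.4961, -0.2683]] mean [ 0.4972 -0.2489]
   len 0.0387 ang -93.30
bar [[0.4464, -0.0905], [0.4371, -0.1766]] mean [ 0.4418 -0.1336]
   len 0.0866 ang -96.20
plate [[0.4508, -0.0632], [0.4281, -0.2791], [0.575, -0.2955]] mean [ 0.4846 -0.2126]
   len 0.2171 ang -96.00
   len 0.1479 ang -6.35
T slot [[0.5031, -0.2275], [0.5001, -0.2656]] mean [ 0.5016 -0.2466]
   len 0.0382 ang -94.52
T bar [[0.4478, -0.0924], [0.4415, -0.1737]] mean [ 0.4446 -0.1331]
   len 0.0815 ang -94.46
T standtop [[0.41, 0.0738], [0.4202, 0.0178], [0.4568, 0.0205], [0.4479, 0.0777]] mean [0.4337 0.0475]
   len 0.0569 ang -79.74
   len 0.0367 ang 4.24
   len 0.0579 ang 98.83
T tape/counter [[0.5598, 0.2156]] mean [0.5598 0.2156]
S tape [[0.3617, 0.2284]] mean [0.3617 0.2284]
S counter top [[0.3987, 0.3452], [0.3853, 0.2382], [0.4434, 0.2383], [0.4473, 0.3364]] mean [0.4187 0.2895]
   len 0.1079 ang -97.14
   len 0.0580 ang 0.07
   len 0.0982 ang 87.70
S spool, oil [[0.7171, -0.2217], [0.6776, -0.3318]] mean [ 0.6973 -0.2768]
   len 0.1169 ang -109.75
```

```bash
python3 -m crank '{"claw":[1,1,1,1,1,1,1,1],"delta_pos":[[-1,-0.9,0],[-2,-1.8,0],[-3,-2.7,0],[-4,-3.6,0],[-5,-4.5,0],[-6,-5.4,0],[-7,-6.3,0],[-8,-7.25,0]],"roll":[0.7,1.4,2.1,2.8,3.5,4.2,4.9,5.5]}'; cat >> h.py <<'E'
def togo(obs,x,y,z,yawdeg):
    """units for crank: delta in tool axes, roll"""
    R=Rn.from_euler("xyz",obs["tool_rot"]).as_matrix()
    d=R.T@(np.array([x,y,z])-obs["tool_pos"])/.025
    r=(np.degrees(obs["tool_rot"][2])-yawdeg+180)%360-180
    return d.round(3), round(r/6,3), np.linalg.norm(d)*25
E
python3 -c "
from h import *
from cell import robot
o=robot.observe();print(o['qpos'],o['tool_pos'],o['tool_rot']);print(togo(o,.430,.045,.226,98))"
```

```text
time: 0.92
tool_pos: [0.2887, 0.2727, 0.2268]
tool_rot: [3.141, 0.0, 2.279]
contact_force: [0.7, 0.3, -0.9]
opening: 0.0918
[ 5.63142843e-01  1.04687063e-01  1.83856489e+00  6.24101213e-05
  1.19783295e+00 -1.44629283e-01] [0.28873511 0.27266286 0.22679808] [3.14108183e+00 1.56552200e-05 2.27854572e+00]
(array([-10.593,  -1.627,   0.031]), np.float64(5.425), np.float64(267.9305635868129))
```

```bash
python3 -m crank '{"claw":[1,1,1,1,1,1,1,1],"delta_pos":[[-1.5,-0.2,0],[-3,-0.45,0],[-4.5,-0.7,0],[-6,-0.9,0],[-7.5,-1.1,0],[-9,-1.4,0],[-10.6,-1.6,0],[-10.6,-1.6,0]],"roll":[0.8,1.6,2.4,3.2,4.0,4.8,5.4,5.4]}'; 
python3 -c "
from h import *
from cell import robot
o=robot.observe();print(o['qpos'],o['qvel'].round(3),o['tool_pos'],o['tool_rot'])
c=robot.read_camera('wrist');cv2.imwrite('pics/w1.png',c['color'])"
```

```text
time: 1.58
tool_pos: [0.4343, 0.0419, 0.2267]
tool_rot: [3.139, 0.002, 1.708]
contact_force: [0.2, -0.1, 0.5]
opening: 0.0918
[-0.07830837  0.17756209  1.75051036 -0.00208683  1.21078959 -0.21458682] [ 0.097 -0.038  0.066  0.048  0.03   0.019] [0.43425775 0.04193601 0.22674316] [3.13934168e+00 2.49152470e-03 1.70780445e+00]
```

View pics/w1.png

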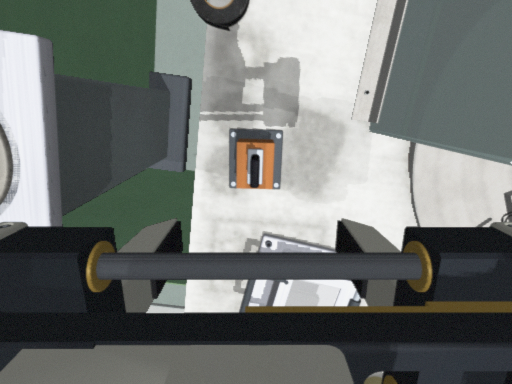

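The stand and key are at (255,160) in the wrist picture, nearly square to the tool. I'll take a settled crop.

```bash

python3 -c "
from h import *
from cell import robot
o=robot.observe();print(o['qvel'].round(3),o['tool_pos'],o['tool_rot'])
c=robot.read_camera('wrist');im=c['color'];cv2.imwrite('pics/w2.png',im);cv2.imwrite('pics/w2c.png',cv2.resize(im[120:195,215:300],None,fx=8,fy=8,interpolation=cv2.INTER_CUBIC))"
```

```text
[ 0.074 -0.028  0.047  0.024  0.017  0.005] [0.43229228 0.04442168 0.22645662] [3.14143767e+00 3.46713937e-04 1.71081766e+00]
```

View pics/w2c.png

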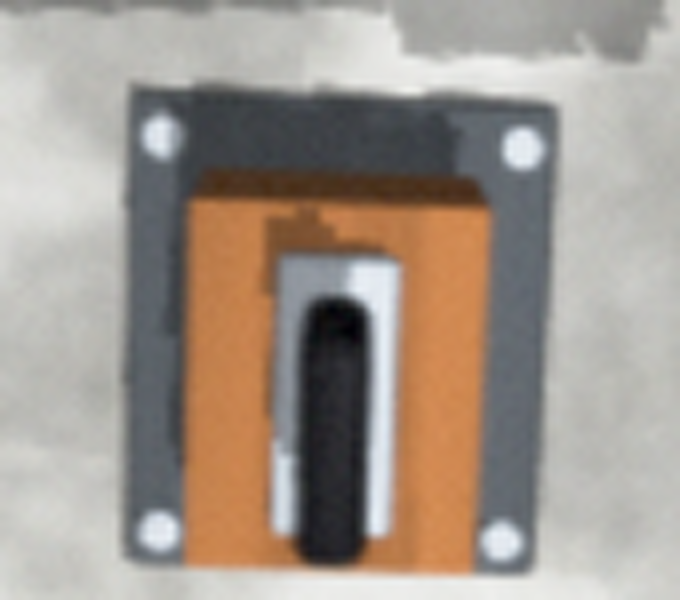

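```bash

python3 - <<'E'
from h import *
from cell import robot
o=dict(tool_pos=np.array([0.43229228,0.04442168,0.22645662]),tool_rot=np.array([3.14143767,3.46713937e-04,1.71081766]))
c=robot.read_camera('wrist')
def show(n,p,z):
    w=ray(c,uncrop(p,8,(215,120)),z,o)[:,:2]
    print(n,"mean",w.mean(0).round(4))
    for a,b in zip(w,np.roll(w,-1,0)):
        v=b-a; print("   len %.4f ang %.2f"%(np.linalg.norm(v),np.degrees(np.arctan2(v[1],v[0]))))
show("block",[(188,198),(490,207),(472,570),(183,566)],.046)
show("screws",[(162,136),(522,148),(500,540),(158,530)],.006)
show("shoulder",[(280,258),(400,262),(390,535),(273,533)],.052)
show("grip top",[(306,300),(370,300),(364,563),(298,561)],.088)
E
```

```text
block mean [0.428  0.0465]
   len 0.0441 ang 6.30
   len 0.0553 ang -83.92
   len 0.0441 ang -172.81
   len 0.0560 ang 96.10
screws mean [0.4281 0.0459]
   len 0.0584 ang 6.11
   len 0.0661 ang -84.10
   len 0.0581 ang -173.73
   len 0.0662 ang 96.11
shoulder mean [0.4284 0.0463]
   len 0.0173 ang 6.09
   len 0.0409 ang -83.77
   len 0.0175 ang -173.01
   len 0.0412 ang 96.05
grip top mean [0.4281 0.0496]
   len 0.0083 ang 8.01
   len 0.0354 ang -83.18
   len 0.0088 ang -173.80
   len 0.0352 ang 95.94
```

```bash

python3 -c "
from h import *
from cell import robot
o=robot.observe();print(o['qvel'].round(3),o['tool_pos'],o['tool_rot']);print(togo(o,.4282,.0463,.057,96.2))"
```

```text
[ 0.036 -0.014  0.012  0.001 -0.     0.   ] [0.43043443 0.04712631 0.22639116] [-3.14050672e+00 -7.13283403e-04  1.71571536e+00]
(array([-0.025, -0.086,  6.776]), np.float64(0.351), np.float64(169.40791252384645))
```

```bash
python3 -m crank '{"claw":[0.7,0.7,0.7,0.7,0.7,0.7,0.7,0.7],"delta_pos":[[0,0,0.8],[0,-0.05,1.6],[0,-0.09,2.4],[0,-0.09,3.2],[0,-0.09,4.0],[0,-0.09,4.4],[0,-0.09,4.4],[0,-0.09,4.4]],"roll":[0.1,0.2,0.3,0.35,0.35,0.35,0.35,0.35]}'
python3 -c "
from h import *
from cell import robot
o=robot.observe();print(o['qvel'].round(3),o['tool_pos'],o['tool_rot']);print(togo(o,.4282,.0463,.057,96.2))
c=robot.read_camera('wrist');im=c['color'];cv2.imwrite('pics/w3.png',im)"
```

```text
time: 2.4
tool_pos: [0.4279, 0.0481, 0.1168]
tool_rot: [-3.141, -0.0, 1.682]
contact_force: [0.8, -0.4, 0.7]
opening: 0.0643
[-0.009 -0.018 -0.025 -0.002  0.004 -0.   ] [0.42793787 0.04807738 0.11678481] [-3.14065688e+00 -4.64018493e-04  1.68217326e+00]
(array([-0.073,  0.005,  2.391]), np.float64(0.03), np.float64(59.81179830677601))
```

View pics/w3.png

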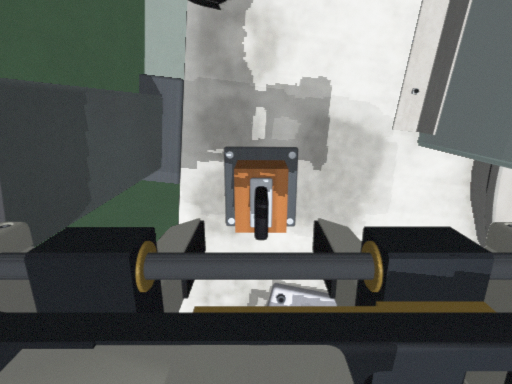

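The key at (261,205) sits midway between the jaws, so I'm descending.

```bash
python3 -m crank '{"claw":[0.5,0.5,0.5,0.5,0.5,0.5,0.5,0.5],"delta_pos":[[-0.03,0,0.5],[-0.06,0,1.0],[-0.07,0,1.5],[-0.07,0,2.0],[-0.07,0,2.3],[-0.07,0,2.4],[-0.07,0,2.4],[-0.07,0,2.4]],"roll":[0,0,0,0,0,0,0,0]}'
python3 -m crank '{"claw":[0,0,0,0,0,0,0,0],"delta_pos":[[0,0,0],[0,0,0],[0,0,0],[0,0,0],[0,0,0],[0,0,0],[0,0,0],[0,0,0]],"roll":[0,0,0,0,0,0,0,0]}' 30
python3 -c "
from h import *
from cell import robot
o=robot.observe();print(o['qvel'].round(3),o['tool_pos'],o['tool_rot'],o['opening'])
c=robot.read_camera('wrist');im=c['color'];cv2.imwrite('pics/w4.png',im)"
```

```text
time: 3.12
tool_pos: [0.4293, 0.0452, 0.0574]
tool_rot: [3.14, 0.0, 1.68]
contact_force: [0.9, -0.6, 0.6]
opening: 0.0459
time: 3.78
tool_pos: [0.429, 0.0451, 0.0568]
tool_rot: [3.141, -0.0, 1.68]
contact_force: [0.3, 0.2, 0.4]
opening: 0.01
[-0.     0.001 -0.001  0.002  0.001  0.   ] [0.42895782 0.04506086 0.05679013] [ 3.14131213e+00 -4.25261390e-05  1.67969609e+00] 0.00998067255852213
```

View pics/w4.png

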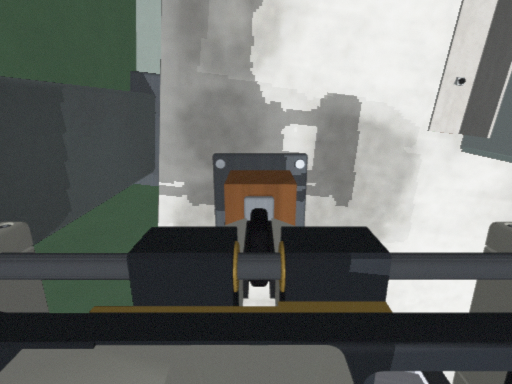

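Opening is 10.0 mm, so the key is held. Lifting.

```bash
python3 -m crank '{"claw":[0,0,0,0,0,0,0,0],"delta_pos":[[0,0,-0.3],[0,0,-0.9],[0,0,-1.8],[0,0,-2.8],[0,0,-3.8],[0,0,-4.8],[0,0,-5.8],[0,0,-6.4]],"roll":[0,0,0,0,0,0,0,0]}'
python3 -c "
from h import *
from cell import robot
o=robot.observe();print(o['qvel'].round(3),o['tool_pos'],o['tool_rot'],o['opening']);print(togo(o,.499,-.249,.217,84))"
```

```text
time: 4.5
tool_pos: [0.4293, 0.0451, 0.2196]
tool_rot: [3.138, 0.0, 1.68]
contact_force: [0.6, 0.1, -0.5]
opening: 0.0099
[-0.001 -0.169 -0.274  0.001  0.453 -0.001] [0.42927408 0.04507329 0.21964661] [3.13845826e+00 4.45093330e-04 1.67976928e+00] 0.009860353681387896
(array([-11.996,   1.493,   0.116]), np.float64(2.041), np.float64(302.2380029847061))
```

```bash
python3 -m crank '{"claw":[0,0,0,0,0,0,0,0],"delta_pos":[[-1,0.15,0],[-2.4,0.3,0],[-4,0.5,0],[-5.6,0.7,0],[-7.2,0.9,0],[-8.8,1.1,0],[-10.4,1.3,0],[-12,1.5,0]],"roll":[0.25,0.5,0.75,1,1.25,1.5,1.75,2]}'
python3 -m crank '{"claw":[0,0,0,0,0,0,0,0],"delta_pos":[[0,0,0],[0,0,0],[0,0,0],[0,0,0],[0,0,0],[0,0,0],[0,0,0],[0,0,0]],"roll":[0,0,0,0,0,0,0,0]}'
python3 -c "
from h import *
from cell import robot
o=robot.observe();print(o['qvel'].round(3),o['tool_pos'].tolist(),o['tool_rot'].tolist(),o['opening']);
c=robot.read_camera('wrist');im=c['color'];cv2.imwrite('pics/w5.png',im)"
```

```text
time: 5.17
tool_pos: [0.4985, -0.2509, 0.217]
tool_rot: [-3.141, -0.0, 1.469]
contact_force: [1.3, -0.4, 0.0]
opening: 0.0099
time: 5.83
tool_pos: [0.4988, -0.2485, 0.217]
tool_rot: [3.141, 0.0, 1.471]
contact_force: [0.1, -0.5, -1.0]
opening: 0.01
[-0.005  0.006 -0.001  0.001  0.    -0.001] [0.4988026403917688, -0.2485300733735495, 0.21695222338341796] [3.141294997279524, 4.917873803966799e-05, 1.471133499604754] 0.009951313327414198
```

View pics/w5.png

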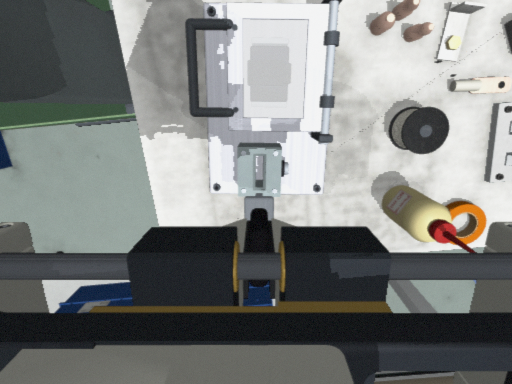

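The picture shows the socket slot at about (259,165), the bar at x≈195 and the guard to its right. Cropping both.

```bash

python3 -c "
import cv2
im=cv2.imread('pics/w5.png')
cv2.imwrite('pics/w5a.png',cv2.resize(im[130:205,215:310],None,fx=8,fy=8,interpolation=cv2.INTER_CUBIC))
cv2.imwrite('pics/w5b.png',cv2.resize(im[0:200,180:345],None,fx=3,fy=3,interpolation=cv2.INTER_CUBIC))"
```

```text
(no output)
```

View pics/w5a.png

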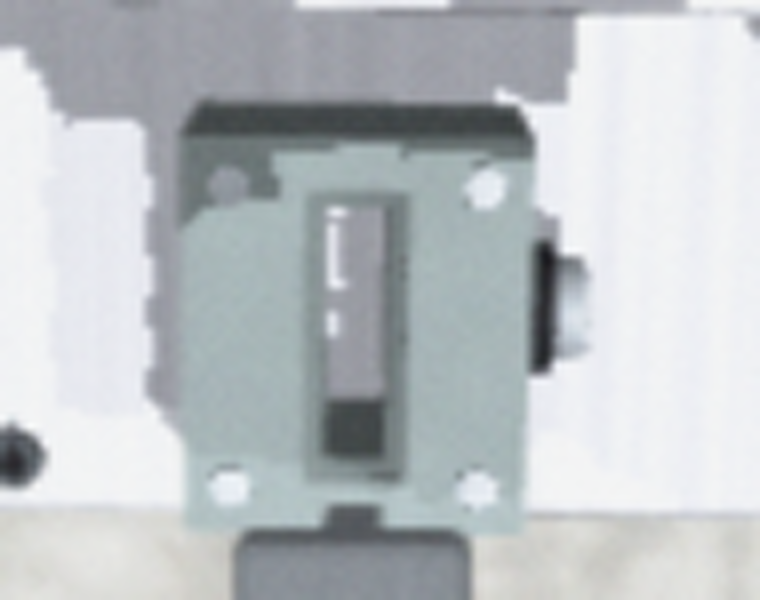

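View pics/w5b.png

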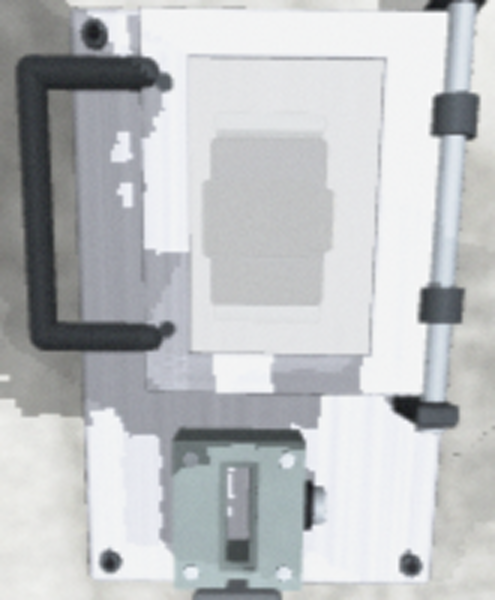

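```bash

python3 - <<'E'
from h import *
from cell import robot
o=dict(tool_pos=np.array([0.4988026, -0.2485301, 0.2169522]),tool_rot=np.array([3.141294997279524, 4.9e-05, 1.471133499604754]))
c=robot.read_camera('wrist')
def show(n,p,z,s=8,off=(215,130)):
    w=ray(c,uncrop(p,s,off),z,o)[:,:2]
    print(n,"mean",w.mean(0).round(4))
    for a,b in zip(w,np.roll(w,-1,0)):
        v=b-a; print("   len %.4f ang %.2f"%(np.linalg.norm(v),np.degrees(np.arctan2(v[1],v[0]))))
show("block",[(182,135),(533,135),(525,528),(187,532)],.052)
show("screws",[(228,186),(487,190),(477,490),(229,488)],.053)
show("slot rim",[(306,190),(409,190),(403,480),(307,480)],.052)
show("plate screws",[(95,33),(410,565),(110,562)],.013,3,(180,0))
show("bar inner",[(48,88),(58,325)],.056,3,(180,0))
show("bar outer corners",[(17,58),(33,345)],.056,3,(180,0))
show("bar mid",[(32,75),(45,337)],.056,3,(180,0))
show("hinge rod",[(463,10),(437,410)],.056,3,(180,0))
R=Rn.from_euler("xyz",o["tool_rot"]).as_matrix();H=c["hand_eye"]
def proj(pt): # tool-coord point
    q=np.linalg.inv(H)@np.r_[pt,1]; return q[:2]/q[2]*c["fx"]+[c["cx"],c["cy"]]
for x in (.0,.0012): print("shoulder far edges", [proj((x+.021,y,-.013+.018)).round(1) for y in(-.009,.009)],[proj((x+.021,y,-.013+.024)).round(1) for y in(-.009,.009)],"blade",proj((x+.015,0,-.013+.050)).round(1),"tip",proj((x+.012,0,-.013+.060)).round(1))
E
```

```text
block mean [ 0.4985 -0.2468]
   len 0.0490 ang -5.73
   len 0.0574 ang -95.68
   len 0.0495 ang 174.99
   len 0.0580 ang 83.83
screws mean [ 0.4983 -0.2472]
   len 0.0362 ang -6.62
   len 0.0438 ang -96.72
   len 0.0360 ang 173.79
   len 0.0440 ang 83.60
slot rim mean [ 0.4984 -0.2469]
   len 0.0145 ang -5.73
   len 0.0424 ang -96.53
   len 0.0140 ang 174.27
   len 0.0424 ang 84.14
plate screws mean [ 0.491  -0.2078]
   len 0.2407 ang -63.75
   len 0.1301 ang 173.68
   len 0.2029 ang 83.52
bar inner mean [ 0.4461 -0.1331]
   len 0.0755 ang -96.47
   len 0.0755 ang 83.53
bar outer corners mean [ 0.4368 -0.1312]
   len 0.0912 ang -96.14
   len 0.0912 ang 83.86
bar mid mean [ 0.4412 -0.1327]
   len 0.0834 ang -96.28
   len 0.0834 ang 83.72
hinge rod mean [ 0.5809 -0.1502]
   len 0.1279 ang -95.87
   len 0.1279 ang 84.13
shoulder far edges [array([245. , 198.9]), array([275.4, 198.8])] [array([245.5, 195.8]), array([274.9, 195.8])] blade [260.  192.9] tip [260.  192.9]
shoulder far edges [array([245. , 196.9]), array([275.4, 196.9])] [array([245.5, 194. ]), array([274.9, 193.9])] blade [260.  191.3] tip [260.  191.3]
```

```bash

python3 -c "
from h import *
from cell import robot
o=robot.observe();print(o['tool_pos'].tolist(),o['tool_rot'].tolist());print(togo(o,.4992,-.2476,.107,83.8))"
```

```text
[0.49877591817545835, -0.24878090773218622, 0.21683419276476434] [3.1413899009503616, -3.897216472958931e-05, 1.4707091352424528]
(array([0.049, 0.011, 4.393]), np.float64(0.078), np.float64(109.84135964541433))
```

```bash
python3 -m crank '{"claw":[0,0,0,0,0,0,0,0],"delta_pos":[[0.02,0,0.4],[0.04,0.01,1.2],[0.05,0.01,2.0],[0.05,0.01,2.8],[0.05,0.01,3.6],[0.05,0.01,4.2],[0.05,0.01,4.4],[0.05,0.01,4.4]],"roll":[0.08,0.08,0.08,0.08,0.08,0.08,0.08,0.08]}'
python3 -c "
from h import *
from cell import robot
o=robot.observe();print(o['tool_pos'].tolist(),o['tool_rot'].tolist(),o['qvel'].round(3));
c=robot.read_camera('wrist');im=c['color'];cv2.imwrite('pics/w6.png',im[120:260,150:370].repeat(3,0).repeat(3,1))
c=robot.read_camera('scene');im=c['color'];cv2.imwrite('pics/s6.png',cv2.resize(im[170:270,300:400],None,fx=6,fy=6,interpolation=cv2.INTER_CUBIC))
print(togo(robot.observe(),.4992,-.2476,.107,83.8))"
```

```text
time: 6.6
tool_pos: [0.4982, -0.2473, 0.1049]
tool_rot: [-3.138, -0.002, 1.462]
contact_force: [-0.1, -0.2, -1.1]
opening: 0.0097
[0.4981888393190679, -0.24726789246094935, 0.10488769478294052] [-3.1384944208124375, -0.001742083259035354, 1.4615393691443814] [ 0.    -0.034 -0.04   0.001  0.026 -0.001]
(array([ 0.017, -0.01 ,  0.003]), np.float64(-0.008), np.float64(0.4942175776681874))
```

View pics/w6.png

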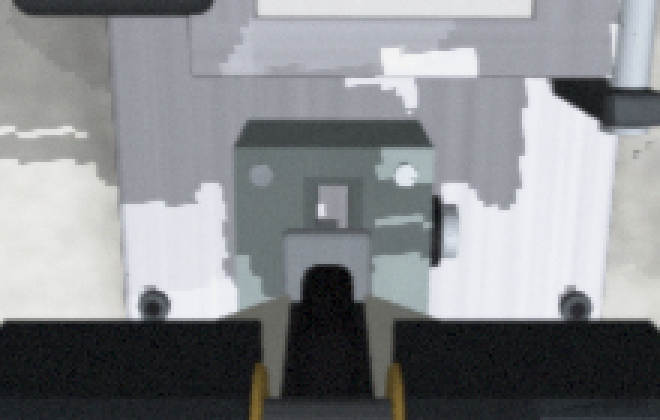

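View pics/s6.png

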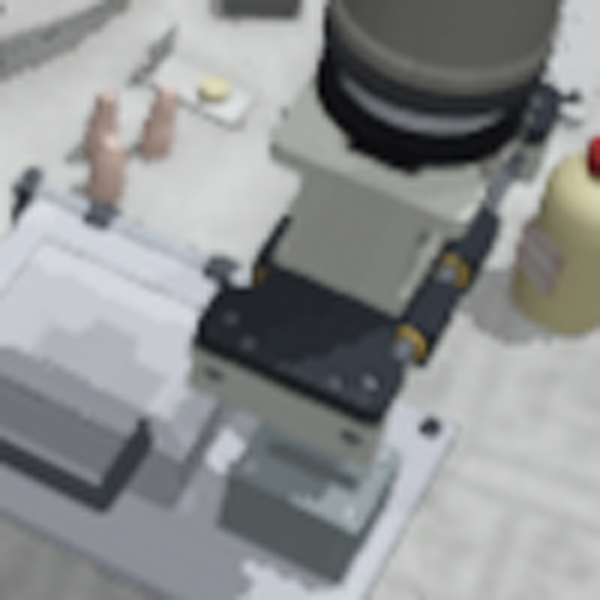

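The slot centre is at column 332 of the crop and the key at 327, i.e. 1.3 mm short. That picture was taken while the arm was still settling the last mm, so they agree. I'm descending slowly and watching the force.

```bash
python3 -m crank '{"claw":[0,0,0,0,0,0,0,0],"delta_pos":[[0.02,0.01,0.15],[0.02,0.01,0.3],[0.02,0.01,0.45],[0.02,0.01,0.6],[0.02,0.01,0.75],[0.02,0.01,0.9],[0.02,0.01,1.0],[0.02,0.01,1.0]],"roll":[0,0,0,0,0,0,0,0]}'
python3 -c "
from h import *
from cell import robot
o=robot.observe();print(o['tool_pos'].tolist(),o['tool_rot'].tolist(),o['contact_force'],o['torque']);print(togo(o,.4992,-.2476,.0628,83.8))"
```

```text
time: 7.37
tool_pos: [0.4991, -0.2472, 0.081]
tool_rot: [-3.141, -0.001, 1.462]
contact_force: [0.3, 0.2, -0.6]
opening: 0.0099
[0.49908358646091666, -0.2471803035539825, 0.08097043371204085] [-3.1405552718718823, -0.000652898416661607, 1.4618040521237532] [ 0.34428702  0.15160041 -0.59636974] [-0.03551309  0.06559401 -0.0038829 ]
(array([-0.017,  0.007,  0.727]), np.float64(-0.007), np.float64(18.175652904436543))
```

The tip is 18 mm in with no contact force. Continuing home.

```bash
python3 -m crank '{"claw":[0,0,0,0,0,0,0,0],"delta_pos":[[0,0,0.12],[0,0,0.24],[0,0,0.36],[0,0,0.48],[0,0,0.6],[0,0,0.68],[0,0,0.72],[0,0,0.72]],"roll":[0,0,0,0,0,0,0,0]}'
python3 -c "
from h import *
from cell import robot
o=robot.observe();print(o['tool_pos'].tolist(),o['tool_rot'].tolist(),o['contact_force'],o['torque'])
c=robot.read_camera('wrist');im=c['color'];cv2.imwrite('pics/w7.png',im[120:260,150:370].repeat(3,0).repeat(3,1))"
```

```text
time: 8.03
tool_pos: [0.4993, -0.2473, 0.0634]
tool_rot: [-3.141, -0.0, 1.462]
contact_force: [1.3, 0.3, -0.9]
opening: 0.0098
[0.4992742469539011, -0.24729667041625025, 0.06336246593202116] [-3.1411568107725434, -0.0003286204479917565, 1.4618851958587498] [ 1.32675925  0.30800175 -0.85315631] [-0.06800833  0.05071889  0.03703129]
```

View pics/w7.png

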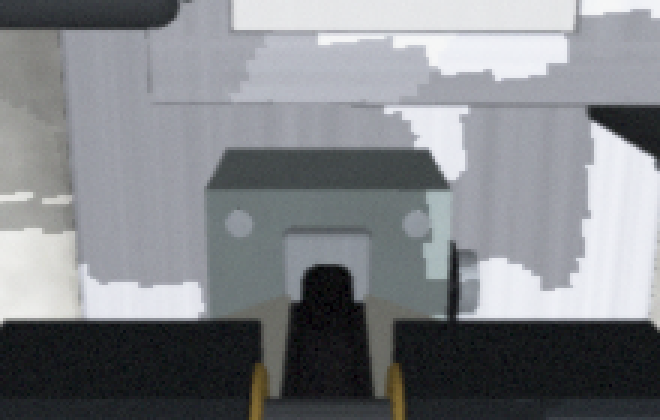

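The shoulder (284–370) is centred on the block (207–450), almost on its top. I'll press down the last mm, release and rise.

```bash
python3 -m crank '{"claw":[0,0,0,0.4,0.4,0.4,0.4,0.4],"delta_pos":[[0,0,0.04],[0,0,0.04],[0,0,0.04],[0,0,0.04],[0,0,0.04],[0,0,0.04],[0,0,0.04],[0,0,0.04]],"roll":[0,0,0,0,0,0,0,0]}'
python3 -m crank '{"claw":[0.4,0.4,0.4,0.4,0.4,0.4,0.4,0.4],"delta_pos":[[0,0,-0.2],[0,0,-0.8],[0,0,-1.6],[0,0,-2.6],[0,0,-3.6],[0,0,-4.6],[0,0,-5.2],[0,0,-5.2]],"roll":[0,0,0,0,0,0,0,0]}'
python3 -m crank '{"claw":[0.4,0.4,0.4,0.4,0.4,0.4,0.4,0.4],"delta_pos":[[0,0,0],[0,0,0],[0,0,0],[0,0,0],[0,0,0],[0,0,0],[0,0,0],[0,0,0]],"roll":[0,0,0,0,0,0,0,0]}'
python3 -c "
from h import *
from cell import robot
o=robot.observe();print(o['tool_pos'].tolist(),o['tool_rot'].tolist(),o['contact_force'])
c=robot.read_camera('wrist');im=c['color'];cv2.imwrite('pics/w8.png',cv2.resize(im[0:240,170:360],None,fx=2.5,fy=2.5,interpolation=cv2.INTER_CUBIC)); cv2.imwrite('pics/w8a.png',cv2.resize(im[130:220,215:310],None,fx=6.5,fy=6.5,interpolation=cv2.INTER_CUBIC))"
```

```text
time: 8.75
tool_pos: [0.4994, -0.2474, 0.0628]
tool_rot: [3.141, -0.0, 1.462]
contact_force: [0.1, 0.1, 0.1]
opening: 0.0356
time: 9.42
tool_pos: [0.501, -0.2484, 0.1968]
tool_rot: [3.135, 0.003, 1.462]
contact_force: [0.7, -0.6, 0.5]
opening: 0.0365
time: 10.08
tool_pos: [0.4994, -0.2474, 0.1925]
tool_rot: [-3.141, -0.0, 1.462]
contact_force: [0.2, 0.6, 0.0]
opening: 0.0368
[0.4993819071900726, -0.2473643925951901, 0.19250895481608163] [-3.141380387599311, -0.00021720978526484913, 1.4619324499159174] [0.15498052 0.61346673 0.02788186]
```

View pics/w8a.png

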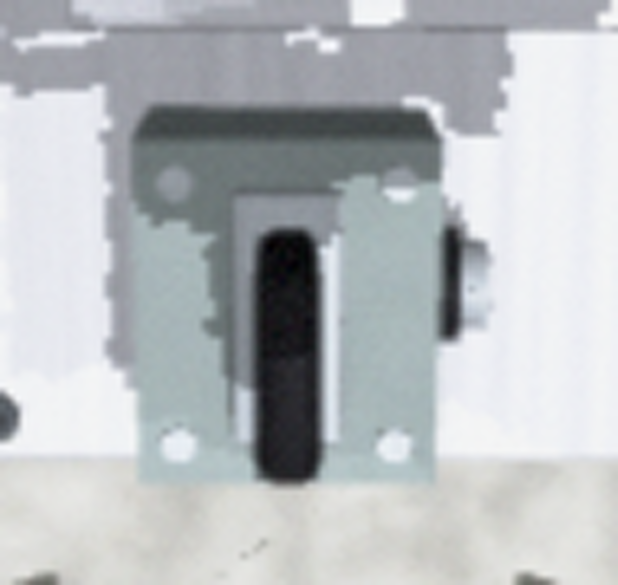

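View pics/w8.png

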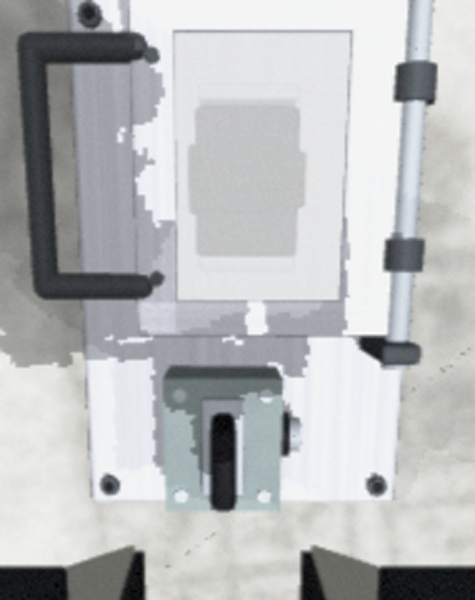

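The key is home: the shoulder (235–340, 195–440) is square and centred on the block. Next I move above the bar.

```bash

python3 -c "
from h import *
from cell import robot
o=robot.observe();print(togo(o,.442,-.133,.16,83.8))"
```

```text
(array([ 4.298, -2.78 ,  1.304]), np.float64(-0.007), np.float64(132.0532663739935))
```

```bash
python3 -m crank '{"claw":[0.26,0.26,0.26,0.26,0.26,0.26,0.26,0.26],"delta_pos":[[0.6,-0.4,0],[1.5,-1.0,0],[2.4,-1.6,0.3],[3.3,-2.1,0.6],[4.0,-2.6,1.0],[4.3,-2.78,1.3],[4.3,-2.78,1.3],[4.3,-2.78,1.3]],"roll":[0,0,0,0,0,0,0,0]}'
python3 -m crank '{"claw":[0.26,0.26,0.26,0.26,0.26,0.26,0.26,0.26],"delta_pos":[[0,0,0],[0,0,0],[0,0,0],[0,0,0],[0,0,0],[0,0,0],[0,0,0],[0,0,0]],"roll":[0,0,0,0,0,0,0,0]}'
python3 -c "
from h import *
from cell import robot
o=robot.observe();print(o['tool_pos'].tolist(),o['tool_rot'].tolist(),o['contact_force'],o['opening'])
c=robot.read_camera('wrist');im=c['color'];cv2.imwrite('pics/w9.png',cv2.resize(im[60:260,150:370],None,fx=3,fy=3,interpolation=cv2.INTER_CUBIC))"
```

```text
time: 10.8
tool_pos: [0.4422, -0.133, 0.1605]
tool_rot: [3.141, 0.0, 1.463]
contact_force: [0.6, -0.9, 0.6]
opening: 0.0239
time: 11.47
tool_pos: [0.442, -0.133, 0.1602]
tool_rot: [-3.142, -0.0, 1.462]
contact_force: [-0.7, 0.4, 0.2]
opening: 0.0242
[0.44198704931967187, -0.13301566108503407, 0.16018181982837212] [-3.141554324722419, -0.00011811411578843689, 1.461762720782258] [-0.66273717  0.42308349  0.16305872] 0.024214767985928178
```

View pics/w9.png

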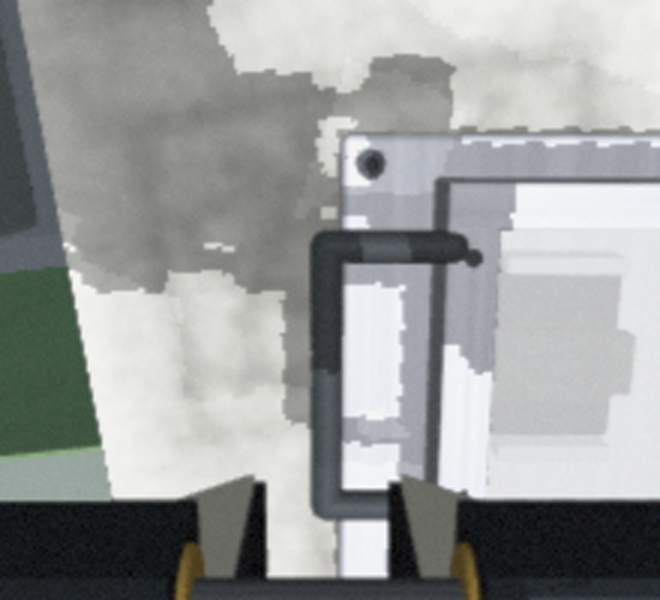

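The bar spans columns 312–343 (centre 328), right under the tool centre, with arms at rows 247 and 504. Checking its position and the distances.

```bash

python3 -c "
from h import *
from cell import robot
o=robot.observe();c=robot.read_camera('wrist')
w=ray(c,uncrop([(328,247),(328,504),(435,370)],3,(150,60)),.056,o);print(w,w[:2].mean(0));print(togo(o,.440,-.1332,.042,83.8))"
```

```text
[[ 0.44598171 -0.0905      0.056     ]
 [ 0.43688217 -0.1735956   0.056     ]
 [ 0.47508352 -0.1321707   0.056     ]] [ 0.44143194 -0.1320478   0.056     ]
(array([-0.017, -0.08 ,  4.728]), np.float64(-0.007), np.float64(118.21799518052431))
```

```bash
python3 -m crank '{"claw":[0.26,0.26,0.26,0.26,0.26,0.26,0.26,0.26],"delta_pos":[[0,-0.05,0.4],[0,-0.08,1.1],[0,-0.08,1.9],[0,-0.08,2.7],[0,-0.08,3.4],[0,-0.08,3.4],[0,-0.08,3.4],[0,-0.08,3.4]],"roll":[0,0,0,0,0,0,0,0]}'
python3 -m crank '{"claw":[0.26,0.26,0.26,0.26,0.26,0.26,0.26,0.26],"delta_pos":[[0,0,0.15],[0,0,0.3],[0,0,0.45],[0,0,0.6],[0,0,0.75],[0,0,0.9],[0,0,1.1],[0,0,1.3]],"roll":[0,0,0,0,0,0,0,0]}'
python3 -c "
from h import *
from cell import robot
o=robot.observe();print(o['tool_pos'].tolist(),o['tool_rot'].tolist(),o['contact_force'],o['opening'])
c=robot.read_camera('wrist');im=c['color'];cv2.imwrite('pics/w10.png',cv2.resize(im[60:260,150:370],None,fx=3,fy=3,interpolation=cv2.INTER_CUBIC))"
```

```text
time: 12.23
tool_pos: [0.4406, -0.133, 0.076]
tool_rot: [3.14, 0.0, 1.462]
contact_force: [-0.1, -1.1, 0.3]
opening: 0.024
time: 12.9
tool_pos: [0.44, -0.1327, 0.0422]
tool_rot: [-3.142, -0.0, 1.462]
contact_force: [-0.1, -0.1, 0.0]
opening: 0.0235
[0.4400007754783742, -0.13273830398003278, 0.042180705566914195] [-3.1415670335576262, -0.00010612425770650802, 1.4618860703346295] [-0.06396228 -0.10312282  0.00081213] 0.023485743706985574
```

View pics/w10.png

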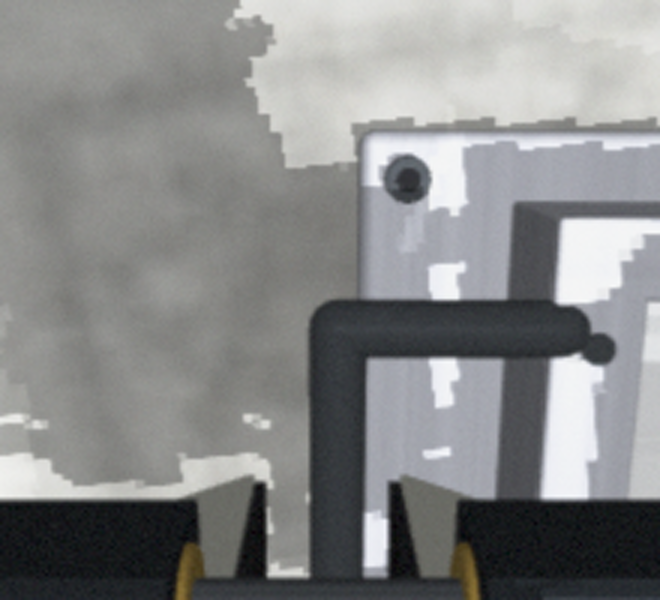

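The bar runs between the open jaws without contact. Closing on it, centred.

```bash
python3 -m crank '{"claw":[0.26,0.2,0.15,0.1,0.05,0,0,0],"delta_pos":[[0,0.06,0],[0,0.08,0],[0,0.08,0],[0,0.08,0],[0,0.08,0],[0,0.08,0],[0,0.08,0],[0,0.08,0]],"roll":[0,0,0,0,0,0,0,0]}' 15
python3 -c "
from h import *
from cell import robot
o=robot.observe();print(o['tool_pos'].tolist(),o['tool_rot'].tolist(),o['contact_force'],o['opening'])"
```

```text
time: 13.62
tool_pos: [0.4418, -0.1329, 0.0427]
tool_rot: [-3.141, -0.0, 1.462]
contact_force: [-1.8, -0.4, 0.5]
opening: 0.0094
[0.4417679459599161, -0.13294147950175098, 0.042744130454792084] [-3.1412276615282098, -8.263970901345452e-05, 1.4619488332104025] [-1.81675331 -0.36338669  0.54460242] 0.00938627471389986
```

Gripped at 9.4 mm on the 10 mm bar. Now the arc to 22.5°.

```bash
python3 -m crank '{"claw":[0,0,0,0,0,0,0,0],"delta_pos":[[0,0.003,-0.195],[0,0.021,-0.49],[0,0.054,-0.78],[0,0.103,-1.07],[0,0.166,-1.355],[0,0.245,-1.637],[0,0.338,-1.915],[0,0.426,-2.143]],"roll":[0,0,0,0,0,0,0,0]}'
python3 -c "
from h import *
from cell import robot
o=robot.observe();print(o['tool_pos'].tolist(),o['contact_force'],o['torque'],o['opening'])
c=robot.read_camera('scene');im=c['color'];cv2.imwrite('pics/s11.png',cv2.resize(im[170:280,265:395],None,fx=6,fy=5.4,interpolation=cv2.INTER_CUBIC))"
```

```text
time: 14.28
tool_pos: [0.4518, -0.134, 0.097]
tool_rot: [-3.14, -0.0, 1.462]
contact_force: [-4.9, -2.7, -1.5]
opening: 0.0095
[0.45181322295250154, -0.1340061852622234, 0.09702400970051901] [-4.89986779 -2.71556191 -1.5003105 ] [-0.49094965  1.03896851 -0.01775216] 0.009490853250064699
```

View pics/s11.png

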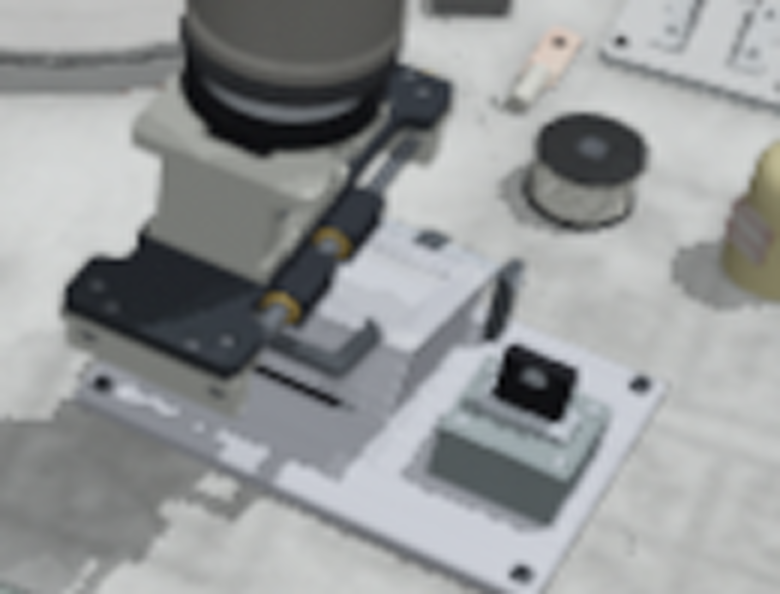

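The guard is rising with the gripper and the key is seated at (535,390). On to 45°.

```bash
python3 -m crank '{"claw":[0,0,0,0,0,0,0,0],"delta_pos":[[0,0.099,-0.223],[0,0.23,-0.486],[0,0.374,-0.741],[0,0.531,-0.988],[0,0.702,-1.227],[0,0.884,-1.457],[0,1.045,-1.64],[0,1.214,-1.817]],"roll":[0,0,0,0,0,0,0,0]}'
python3 -m crank '{"claw":[0,0,0,0,0,0,0,0],"delta_pos":[[0,0,0],[0,0,0],[0,0,0],[0,0,0],[0,0,0],[0,0,0],[0,0,0],[0,0,0]],"roll":[0,0,0,0,0,0,0,0]}'
python3 -c "
from h import *
from cell import robot
o=robot.observe();print(o['tool_pos'].tolist(),o['contact_force'],o['torque'],o['opening'],o['qvel'].round(3))
c=robot.read_camera('scene');im=c['color'];cv2.imwrite('pics/s12.png',cv2.resize(im[170:280,265:395],None,fx=6,fy=5.4,interpolation=cv2.INTER_CUBIC))
c=robot.read_camera('wrist');im=c['color'];cv2.imwrite('pics/w12.png',im)"
```

```text
time: 15.0
tool_pos: [0.4798, -0.1371, 0.1426]
tool_rot: [-3.135, -0.0, 1.462]
contact_force: [-15.4, -1.7, 9.1]
opening: 0.0098
time: 15.67
tool_pos: [0.4798, -0.1371, 0.1425]
tool_rot: [-3.135, 0.0, 1.462]
contact_force: [-15.0, -2.6, 9.9]
opening: 0.0094
[0.47975419538732367, -0.1371153222251357, 0.1425273053570566] [-14.97629942  -2.64968567   9.90473646] [-0.2682037   2.66058356  0.01721354] 0.00944114141366592 [ 0.001  0.     0.001 -0.     0.     0.   ]
```

View pics/s12.png

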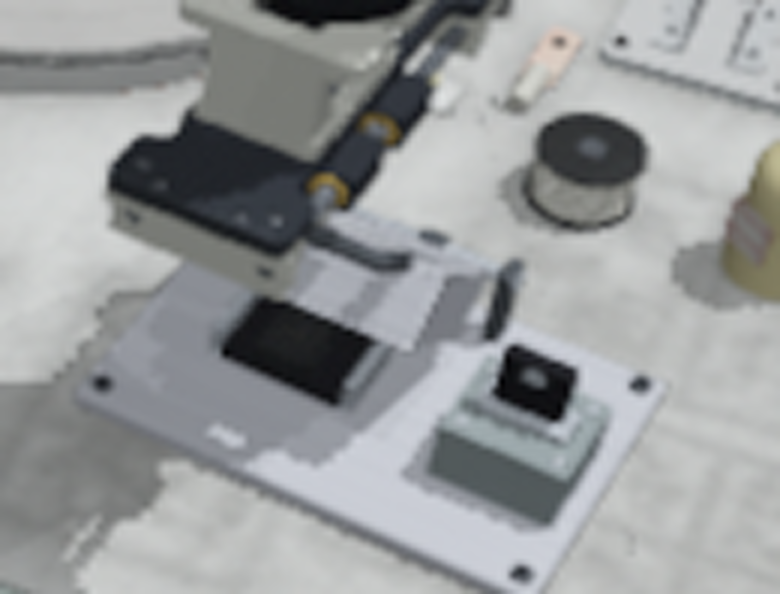

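View pics/w12.png

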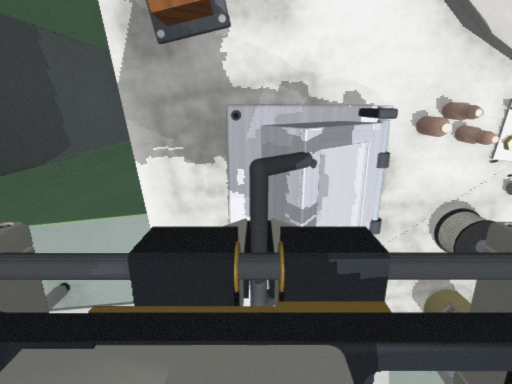

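The guard is up with the key still seated and the bar in the jaws. The 18 N reading points radially out from the hinge, so the commanded arc is a little too tight. I'll ease outward about 2 mm.

```bash
python3 -m crank '{"claw":[0,0,0,0,0,0,0,0],"delta_pos":[[0,-0.02,-0.01],[0,-0.04,-0.03],[0,-0.06,-0.04],[0,-0.07,-0.04],[0,-0.07,-0.04],[0,-0.07,-0.04],[0,-0.07,-0.04],[0,-0.07,-0.04]],"roll":[0,0,0,0,0,0,0,0]}'
python3 -c "
from h import *
from cell import robot
o=robot.observe();print(o['tool_pos'].tolist(),o['contact_force'],o['torque'],o['opening'],o['qvel'].round(3))"
```

```text
time: 16.43
tool_pos: [0.4802, -0.1372, 0.1432]
tool_rot: [-3.14, 0.0, 1.462]
contact_force: [-4.7, -1.9, 0.2]
opening: 0.0093
[0.48022762791879625, -0.13720296902017856, 0.14323449371072877] [-4.70025073 -1.86793694  0.20522456] [-0.41513746  1.10696705  0.03610638] 0.00925589820199808 [-0.001  0.001 -0.001 -0.001  0.002  0.001]
```

```bash
python3 - <<'E'
from h import *
from cell import robot
for n in("scene","top"):
    c=robot.read_camera(n);im=c['color'].copy()
    ex=np.array([np.cos(-.108),np.sin(-.108),0]);ey=np.array([-ex[1],ex[0],0]);ez=np.array([0,0,1.])
    hinge=np.array([.4420,-.1325,.056])+.14*ex
    big=cv2.resize(im[165:265,275:395] if n=="scene" else im[165:245,255:355],None,fx=6,fy=6,interpolation=cv2.INTER_CUBIC)
    off=(275,165) if n=="scene" else (255,165)
    for th,col in((39,(255,0,0)),(45,(0,200,0)),(51,(0,0,255))):
        t=np.radians(th); pts=np.array([hinge-.14*np.cos(t)*ex+.14*np.sin(t)*ez+s*ey for s in(.042,-.042)]+[hinge-.104*np.cos(t)*ex+.104*np.sin(t)*ez-.042*ey])
        p=cv2.projectPoints(pts,c["rvec"],c["tvec"],np.array([[c["fx"],0,c["cx"]],[0,c["fy"],c["cy"]],[0,0,1]]),None)[0][:,0]
        p=((p-off+.5)*6-.5).astype(int)
        cv2.polylines(big,[p.reshape(-1,1,2)],False,col,1)
    cv2.imwrite(f"pics/ang_{n}.png",big)
o=robot.observe();print(o['contact_force'],o['tool_pos'])
E
```

```text
[-5.44828125 -1.55678345  0.47902261] [ 0.4802127  -0.13720909  0.1432281 ]
```

View pics/ang_scene.png

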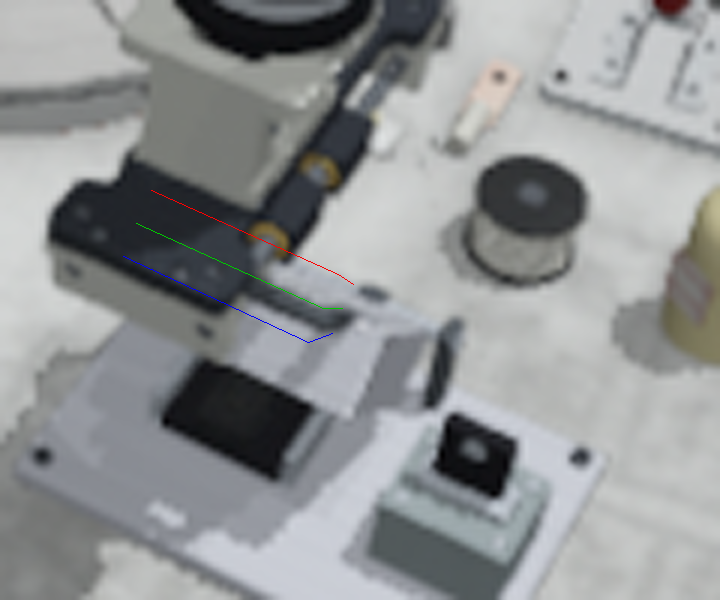

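View pics/ang_top.png

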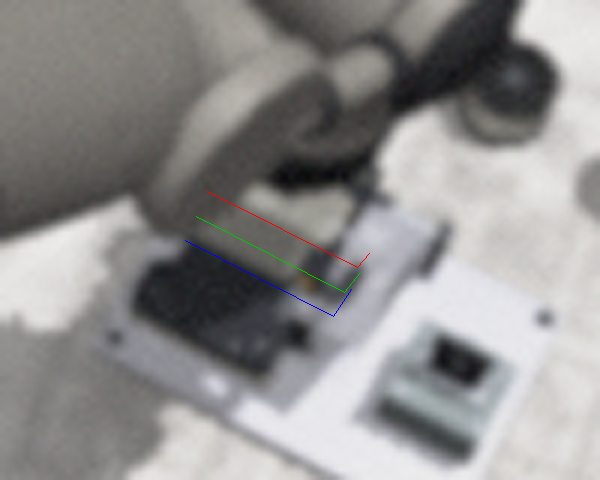

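In the scene view the bar lies just under the green 45° line, about 43.5°, and the jaw x position gives 43.6°. A small nudge will centre it.

```bash
python3 -m crank '{"claw":[0,0,0,0,0,0,0,0],"delta_pos":[[0,0.03,-0.03],[0,0.06,-0.06],[0,0.08,-0.09],[0,0.08,-0.09],[0,0.08,-0.09],[0,0.08,-0.09],[0,0.08,-0.09],[0,0.08,-0.09]],"roll":[0,0,0,0,0,0,0,0]}'
python3 -m crank '{"claw":[0,0,0,0,0,0,0,0],"delta_pos":[[0,0,0],[0,0,0],[0,0,0],[0,0,0],[0,0,0],[0,0,0],[0,0,0],[0,0,0]],"roll":[0,0,0,0,0,0,0,0]}'
python3 - <<'E'
from h import *
from cell import robot
o=robot.observe();print(o['tool_pos'].tolist(),o['contact_force'],o['opening'],abs(o['qvel']).max())
im=robot.read_camera("scene")["color"];cv2.imwrite("pics/s13.png",cv2.resize(im[165:265,275:395],None,fx=6,fy=6,interpolation=cv2.INTER_CUBIC));cv2.imwrite("pics/s13f.png",im)
E
```

```text
time: 17.2
tool_pos: [0.4823, -0.1374, 0.1455]
tool_rot: [-3.14, 0.0, 1.462]
contact_force: [-4.5, -2.2, -0.3]
opening: 0.0092
time: 17.87
tool_pos: [0.4823, -0.1374, 0.1455]
tool_rot: [-3.14, 0.0, 1.462]
contact_force: [-5.7, -2.1, 1.2]
opening: 0.0093
[0.4823074873009301, -0.13742176298534653, 0.14551654005641312] [-5.6908376  -2.13542567  1.22369459] 0.009271050136431999 0.0021523158099171625
```

View pics/s13.png

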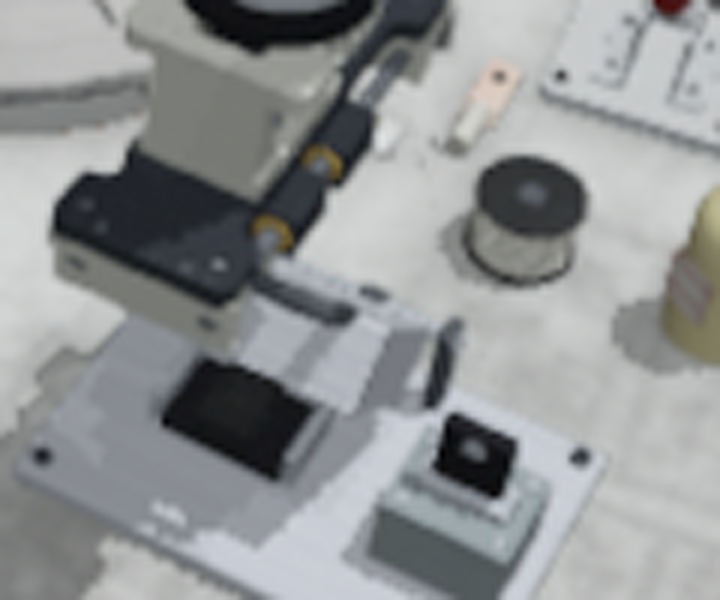

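View pics/s13f.png

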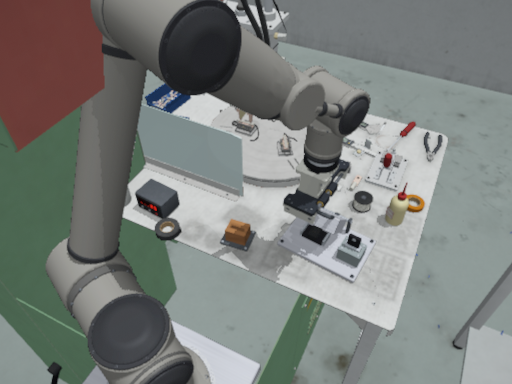

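The guard is steady at about 45°, the key is home, and the bystanders look unmoved in the picture. Handing in.

```bash
python3 -c "
from cell import robot
print(robot.hand_in()); o=robot.observe(); print(o['time'],o['tool_pos'],o['contact_force'],o['opening'])"
```

```text
the job is handed in; nothing more can be done
None
the job is handed in; nothing more can be done
```

I took the key from its stand and slid it fully home in the interlock socket. I then raised the guard by its bar to about 45° and handed in at about 18 s with the gripper still holding it. No verdict is reported, so what follows rests on my own checks.

- **Key:** it went in without contact force, released at the height that puts its shoulder on the block. The close wrist picture after release shows it square and centred, and the last scene picture shows it still seated.
- **Guard:** the arm was still, with the jaws on the bar at 9.3 mm (bar diameter 10 mm) and about 6 N on the wrist. From the jaw position I get 44.8° by x and 47° by z, and before the last small nudge the scene overlay read about 43.5°. These differ by a few degrees but all lie within the 6° allowed.
- **Force on the way:** at the top of the arc the wrist read 18 N, because my arc was slightly too tight. Easing outward by about 2 mm brought it down to about 5 N.
- **Other things on the bench:** the counter, spool, tape and oil bottle look unmoved in the last scene picture. The arm hides the solvent bottle there, so I could not check it directly, but nothing passed near it.

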